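# Set out the hardness-check kit on the bench mat

### The arm

A 6-joint arm with a two-finger parallel gripper is mounted at the origin on a cart in front of the work surface, level with it; the furniture and walls round the work are solid. World frame = base frame: x ahead of the robot, y to its left, z up, the work surface at z = 0. Lengths are in m, angles in rad, forces in N, time in s.
With the tool pointing down it reaches from about 0.425 to 0.95 m from the base axis. Payload 3.5 kg.
Tool frame: the origin (TCP) lies at the very end of the fingers, on their centre line; the grasp point (between the pads) lies ctrl.tcp_to_grasp behind it (ctrl.tcp_to_grasp is the distance from the TCP to the grasp point, in m); z points along the fingers, y is the line along which they close (so a half turn about z gives the same grasp; the last joint's range is limited). The gripper opens to 85 mm and grips with 20 to 120 N. Pads are 22 mm wide; open, the fingers measure 114 mm over their backs; the gripper's body (76 mm by 85 mm) begins 54 mm behind the grasp point. The pads swing forward as they close: fully open they stand 13 mm farther back than shut.
Start: joints at [-0.15, 0.286, 1.577, -0, 1.279, -0.15], TCP at [0.675, 0, 0.231] pointing down, gripper open.
Joint ranges: [-2.77, 2.77], [-0.9, 2.22], [0.21, 2.48], [-1.53, 4.67], [0.24, 2.81], [-2.84, 2.84]. Speed limits (rad/s): [2.79, 2.79, 3.14, 3.14, 3.14, 3.14].

### API

Orientations are given as a unit quaternion [x, y, z, w].
In Python, from plant import ctrl gives the robot as it stands.
- The arm moves only by the shell command python3 -m inch 'ROWS' [FORCE]. ROWS is JSON, a list of rows, each an object with "slide": the shift along the tool's x, y, z in cm, a list of three; "turn": the turn about the tool's z in rad; "grip": the finger opening in cm, from 0 to 8.54. A call has 1 to 20 rows; each row is the pose to reach, as a shift and turn from the pose commanded when the call began, along the tool's axes at that moment; what a row does not reach only later rows make up. A row lasts 1/10 s, in which the tool goes at most 50 mm and 8.59 degrees, less where a joint would pass 70% of its speed; a pose out of reach is approached as far as the arm can. A call with a gripper value outside its range is refused whole. The fingers move at their own pace and stop on an object; FORCE is the grip in N (left out, the last holds). Time passes only in rows, so rows that repeat a pose let the fingers close. It gives the time, the measured TCP pose, the force, the opening and the grip force at its end, in the units of the state.
- ctrl.get_state(): the state, without advancing time (a new reading comes with each control period).
- ctrl.read_camera(name): name is "scene" or "side" or "wrist"; returns (picture, depth): 400x640x3 uint8, red, green, blue; 400x640 float32, m along the optical axis (not along the pixel's ray), 0 where there is no reading.
- ctrl.camera_info(name): a dict with "K" (3x3 intrinsics, pixels), "camera_from_world" (4x4, takes a point from world to camera coordinates); the wrist camera has in their place "T_tool_cam" (4x4, takes a point from camera to tool coordinates, whose origin is the TCP and whose axes are the flange's). Camera axes: x right, y down, z forward; pixel columns grow to the right and rows downward; lengths in m; the calibration is good to about 2 mm. A picture is of the moment at which its call begins: read the wrist's pose just before it. camera_info takes no time and is no camera call.
- ctrl.sign_off(): hands the job in; it is judged then, once.
The state is a dict: "time": time; "qpos": joint angles; "dq": joint speeds; "joint_efforts": joint torques, N m; "eef_pos": TCP position; "tcp_rot": TCP orientation; "contact_force": force on the tool from outside, world axes, zero at the start; "wrist_torque": the same for the moment, N m; "opening": opening from 0.0 (shut) to 1.0 (fully open); "finger_force": force on a finger pad.
Only numpy, scipy, OpenCV 4.12 (cv2) and the standard library are available. Lean on these libraries where they do the work, as an engineer would, in place of code of your own. Each camera call takes 0.05 s, during which the arm holds its last target. There are 200 camera calls.

### The job

Set out the hardness-check kit on the green-grey rubber mat, where the round steel reference block and the USB stick (for the results) already lie side by side in the front row: put the loupe upright midway between those two, and form a second row 9 cm behind the first (centre to centre, towards the mat's far edge), with the flat rectangular reference block straight behind the round one and the clay block straight behind the loupe, both lying with their long sides parallel to the mat's long edges. Put the small specimen puck, flat, on the middle of the clay block. Do not shift the round block and the USB stick, nor the dropper bottle and the black case near by.

Things in the scene. Friction and masses are not known exactly. Their poses are not given: they have to be found in the camera images.
- mat: fixed green-grey rubber mat, 190 mm (x) by 290 mm (y), 2 mm thick, flat on the table; origin at the centre of its underside, so its upper face is 2 mm above the origin. +x points to its far edge (behind), away from the robot, +y along its long edges to the left. The front row lies at mat x = -45 mm: the round block and the USB stick lie there at y = +95 and -95 mm, either one on either side. The second row is to be at mat x = +45 mm.
- disc: round steel reference block, a flat disc of 52 mm diameter, 12 mm high, standing on the mat's front row; origin at the centre of its underside. Not to be moved.
- usb: blue USB stick lying flat on the mat's front row, 17 mm (own x) by 50 mm (own y, along the mat's long edges), 8 mm high; origin at the centre of its underside. Not to be moved.
- bar_block_center (a point): flat rectangular steel reference block, 35 mm (own x) by 60 mm (own y), 10 mm high, loose on the table, about 0.14 kg; the point is its centre, 5 mm above its underside.
- clay_center (a point): olive-grey block of levelling clay (a rigid body here), 33 mm (own x) by 51 mm (own y), 17 mm high with rounded edges and flat top, loose on the table, about 0.08 kg; the point is its centre, 8.5 mm above its underside.
- loupe_center (a point): black stand loupe, an upright round barrel 36 mm in diameter and 36 mm high, loose on the table; the point is its centre, 18 mm above its underside.
- specimen_center (a point): small specimen puck, a resin cylinder 25 mm in diameter and 15 mm high with three metal slivers in its top face, lying loose on the table (the larger pucks in the low fixed grey rack, 75 by 200 mm, to the left of the mat are not part of the job; keep the fingers clear of that rack); the point is its centre, 7.5 mm above its underside.
- bottle: small dropper bottle, 33 mm diameter, 102 mm high, standing behind the mat; origin at the centre of its underside. Bystander, leave alone.
- case: closed black case, 72 by 110 mm, 34 mm high, on the table to the left; origin at the centre of its underside. Bystander, leave alone.
Mind the look-alikes: they are no part of the job. Leave any brown or orange look-alike of the part that bears bar_block_center alone. There is more than one size of the part that bears loupe_center; the job needs the smaller.

How it is judged:
By the outcome, as a careful person would: the job done as asked, in the order asked, and still so for the second after the job is handed in, with the robot touching nothing.
It also fails if it takes over 112 s, if anything falls off the work surface, if the arm or the gripper's body presses on something with over 40 N, if the wrist force passes 120 N, or if a joint passes its speed limit or range.

## Working session

There is one attempt and no reset: what is moved stays moved. The work goes in short steps, Python scripts to look and compute and a shell command to move; the robot and the scene stay as the last step left them, time stands still between calls to the robot, and variables do not carry over. Pictures are saved under pics/ and viewed, at most 14 in all, crops included, and the job is handed in when it is done.

```bash
ls; mkdir -p pics; python3 - <<'E'
from plant import ctrl
import cv2,numpy as np
for n in ("scene","side","wrist"):
    s=ctrl.get_state()
    p,d=ctrl.read_camera(n); i=ctrl.camera_info(n)
    cv2.imwrite(f"pics/{n}0.png",p[:,:,::-1]); np.savez(f"pics/{n}0.npz",p=p,d=d,pos=s["eef_pos"],rot=s["tcp_rot"])
    print(n,{k:np.round(v,3).tolist() for k,v in i.items() if not isinstance(v,str)})
print(s,ctrl.tcp_to_grasp)
E
```

```text
pics
scene {'K': [[400.553, 0.0, 321.957], [0.0, 400.553, 201.976], [0.0, 0.0, 1.0]], 'camera_from_world': [[0.849, -0.528, -0.012, -0.526], [-0.34, -0.53, -0.777, 0.215], [0.404, 0.664, -0.629, 0.901], [0.0, 0.0, 0.0, 1.0]]}
side {'K': [[364.471, 0.0, 319.156], [0.0, 364.471, 202.499], [0.0, 0.0, 1.0]], 'camera_from_world': [[-0.905, -0.425, 0.018, 0.501], [-0.22, 0.432, -0.874, 0.206], [0.364, -0.795, -0.485, 0.834], [0.0, 0.0, 0.0, 1.0]]}
wrist {'K': [[325.86, 0.0, 319.233], [0.0, 325.86, 199.821], [0.0, 0.0, 1.0]], 'T_tool_cam': [[0.001, -0.947, -0.321, 0.083], [1.0, 0.0, 0.001, 0.001], [-0.0, -0.321, 0.947, -0.141], [0.0, 0.0, 0.0, 1.0]]}
{'time': 0.1, 'qpos': array([-1.50013652e-01,  2.87121128e-01,  1.57803264e+00,  5.79192345e-06,
        1.27860999e+00, -1.49982317e-01]), 'dq': array([-0.00213338, -0.00204052, -0.00242908, -0.0009069 ,  0.00016003,
       -0.00015815]), 'joint_efforts': array([ 1.14915063e-03, -4.07295120e+01, -2.93698221e+01, -1.06323112e-04,
        3.42678482e-03, -4.41654265e-06]), 'eef_pos': array([6.74403394e-01, 1.11953122e-04, 2.30055029e-01]), 'tcp_rot': array([ 7.07118035e-01,  7.07094694e-01, -6.42042281e-04, -8.75333192e-04]), 'contact_force': array([-0.77896707, -1.16031495,  0.61585052]), 'wrist_torque': array([-0.03274118, -0.00556742,  0.02719386]), 'finger_force': 0.0, 'opening': 0.9986506990190595} 0.0187
```

View pics/scene0.png

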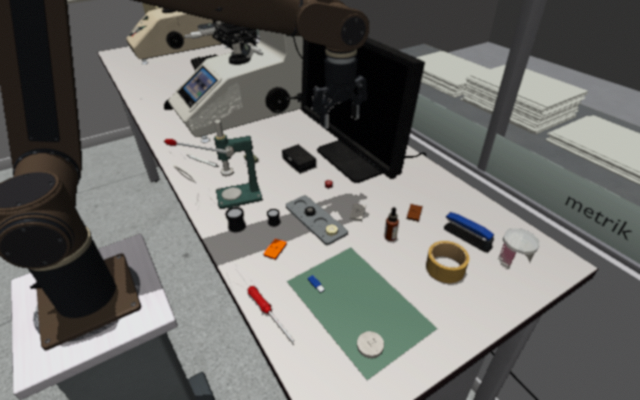

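View pics/side0.png

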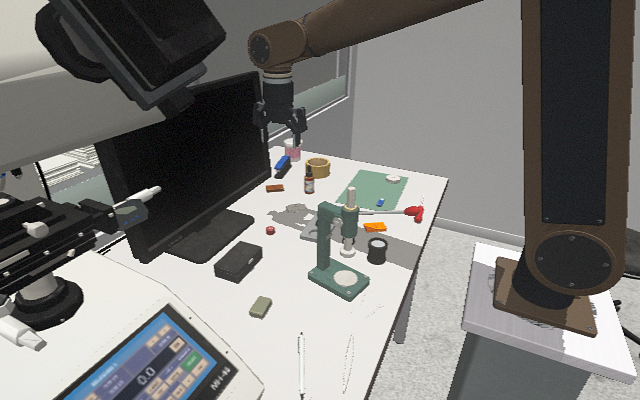

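View pics/wrist0.png

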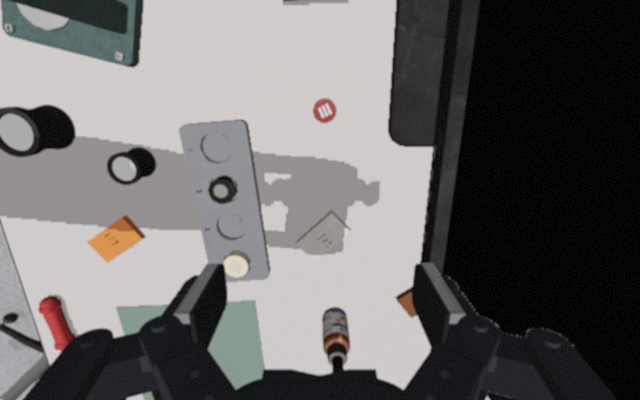

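The wrist view shows the small loupe at (128,165) with a larger one at (25,130). The red puck is at (325,110), the steel bar in shadow at (323,232), and orange and brown look-alikes at (116,240) and (405,300). The side view shows the clay at (261,307). The scene view shows the mat with the USB at (316,284) and the disc at (370,344).

```bash
cat > h.py <<'E'
import numpy as np,cv2
from scipy.spatial.transform import Rotation as R
from plant import ctrl
def shot(n,name=None):
    s=ctrl.get_state(); p,d=ctrl.read_camera(n)
    if name: cv2.imwrite(f"pics/{name}.png",p[:,:,::-1]); np.savez(f"pics/{name}.npz",p=p,d=d,pos=s["eef_pos"],rot=s["tcp_rot"])
    return p,d,s["eef_pos"],s["tcp_rot"]
def load(name):
    z=np.load(f"pics/{name}.npz"); return z["p"],z["d"],z["pos"],z["rot"]
def cam(n,pos=None,rot=None):
    i=ctrl.camera_info(n); K=np.array(i["K"])
    if n=="wrist":
        T=np.eye(4);T[:3,:3]=R.from_quat(rot).as_matrix();T[:3,3]=pos
        return K,T@np.array(i["T_tool_cam"])
    return K,np.linalg.inv(np.array(i["camera_from_world"]))
def plane(K,T,uv,z):
    uv=np.atleast_2d(np.asarray(uv,float))
    r=np.c_[uv,np.ones(len(uv))]@np.linalg.inv(K).T@T[:3,:3].T
    return T[:3,3]+r*((z-T[2,3])/r[:,2])[:,None]
def cloud(K,T,d):
    v,u=np.mgrid[:d.shape[0],:d.shape[1]]
    P=np.stack([(u-K[0,2])/K[0,0]*d,(v-K[1,2])/K[1,1]*d,d],-1)
    return P@T[:3,:3].T+T[:3,3]
def blobs(m,amin=40):
    """largest-first contours of a mask"""
    c,_=cv2.findContours(m.astype(np.uint8),cv2.RETR_EXTERNAL,cv2.CHAIN_APPROX_NONE)
    return sorted([x for x in c if cv2.contourArea(x)>=amin],key=cv2.contourArea,reverse=True)
def rect(pts):
    """min-area rectangle of world xy points -> centre(mm), sizes(mm), yaw(deg) of the long side from world y"""
    (c,s,a)=cv2.minAreaRect((np.asarray(pts)[:,:2]*1000).astype(np.float32))
    b=cv2.boxPoints((c,s,a)); e=max((b[1]-b[0],b[2]-b[1]),key=np.linalg.norm)
    y=np.degrees(np.arctan2(-e[0],e[1])); y=(y+90)%180-90
    return np.round(c,1),np.round(sorted(s),1),round(float(y),1)
E
python3 - <<'E'
from h import *
p,d,pos,rot=load("wrist0");K,T=cam("wrist",pos,rot);C=cloud(K,T,d)
hsv=cv2.cvtColor(p,cv2.COLOR_RGB2HSV)
print("table z",np.median(C[60:100,180:280,2]))
red=((hsv[...,0]<8)|(hsv[...,0]>172))&(hsv[...,1]>110)
for b in blobs(red,100)[:3]: print("red",b.mean(0),rect(plane(K,T,b[:,0],.015)))
def h(box,lo,hi,name):
    x0,y0,x1,y1=box;c=C[y0:y1,x0:x1].reshape(-1,3);c=c[(c[:,2]>lo)&(c[:,2]<hi)]
    print(name,len(c),rect(c) if len(c)>5 else "",np.round(np.percentile(c[:,2],[5,50,95]),4) if len(c)>5 else "")
h((290,200,360,262),.006,.02,"bar")
h((100,130,170,195),.028,.06,"loupe")
h((0,90,80,165),.028,.08,"bigloupe")
h((310,290,360,370),.02,.12,"bottle")
h((170,110,280,290),.006,.06,"rack")
p,d,_,_=load("scene0");K,T=cam("scene");hsv=cv2.cvtColor(p,cv2.COLOR_RGB2HSV);C=cloud(K,T,d)
g=(abs(hsv[...,0].astype(int)-75)<20)&(hsv[...,1]>50)&(np.arange(400)[:,None]>230)
b=blobs(cv2.morphologyEx(g.astype(np.uint8),cv2.MORPH_OPEN,np.ones((3,3))),1000)[0]
print("mat",rect(plane(K,T,b[:,0],.002)))
bl=(abs(hsv[...,0].astype(int)-112)<12)&(hsv[...,1]>120)&(np.arange(400)[:,None]>230)
for b in blobs(bl,20): print("blue",b.mean(0),plane(K,T,b[:,0].mean(0),.01))
print("disc",plane(K,T,[370,343],.014), "tape",plane(K,T,[448,255],.03),"screwdriver",plane(K,T,[[252,290],[292,341]],.01))
p,d,_,_=load("side0");K,T=cam("side");C=cloud(K,T,d)
h((240,285,285,330),.011,.03,"clay")
h((205,235,270,285),.02,.05,"case")
h((300,185,375,305),.02,.3,"stand")
E
```

```text
table z -0.0014180688937605324
red [[ 56.19354839 322.81451613]] (array([ 326.7, -213.2]), array([31. , 86.3]), 5.6)
red [[324.10344828 110.39655172]] (array([680. ,  62.2]), array([21.2, 21.4]), 0.0)
bar 1311 (array([679.9, -88.2]), array([35.8, 60.8]), -46.4) [0.0072 0.0085 0.0097]
loupe 935 (array([468. ,   4.2]), array([34.5, 35. ]), 61.3) [0.0302 0.033  0.0353]
bigloupe 2206 (array([379.9,  42.9]), array([42.2, 48.7]), -15.1) [0.0317 0.0457 0.0492]
bottle 1197 (array([ 696.2, -204.8]), array([25.9, 33. ]), 90.0) [0.0245 0.0578 0.0878]
rack 8640 (array([566.4, -49. ]), array([ 75.2, 199.8]), 4.9) [0.0094 0.0109 0.0209]
mat (array([ 500.3, -337.6]), array([184.2, 283.4]), 3.2)
blue [[483.17073171 233.65853659]] [[ 0.89799085 -0.3386595   0.01      ]]
blue [[313.61538462 280.96153846]] [[ 0.44867944 -0.23798822  0.01      ]]
disc [[ 0.46059292 -0.43466521  0.014     ]] tape [[ 0.74977761 -0.35583954  0.03      ]] screwdriver [[ 0.31841131 -0.1860206   0.01      ]
 [ 0.33349881 -0.34629069  0.01      ]]
clay 282 (array([538.4, 324.5]), array([32.5, 49.3]), 6.8) [0.0123 0.0156 0.0174]
case 979 (array([663. , 223.9]), array([ 70.1, 112.7]), 2.4) [0.0227 0.0332 0.0349]
stand 2251 (array([509.6, -27.1]), array([153.7, 488.1]), 30.8) [0.0316 0.1551 0.2262]
```

```bash
python3 -m inch '[{"slide":[-28,-17.5,-12],"turn":0,"grip":8.5},{"slide":[-28,-17.5,-12],"turn":0,"grip":8.5},{"slide":[-28,-17.5,-12],"turn":0,"grip":8.5},{"slide":[-28,-17.5,-12],"turn":0,"grip":8.5},{"slide":[-28,-17.5,-12],"turn":0,"grip":8.5},{"slide":[-28,-17.5,-12],"turn":0,"grip":8.5},{"slide":[-28,-17.5,-12],"turn":0,"grip":8.5},{"slide":[-28,-17.5,-12],"turn":0,"grip":8.5},{"slide":[-28,-17.5,-12],"turn":0,"grip":8.5},{"slide":[-28,-17.5,-12],"turn":0,"grip":8.5},{"slide":[-28,-17.5,-12],"turn":0,"grip":8.5},{"slide":[-28,-17.5,-12],"turn":0,"grip":8.5}]'
python3 -c "
from h import *
shot('wrist','w1')"
```

```text
time: 1.35
eef_pos: [0.5005, -0.2787, 0.3504]
tcp_rot: [0.706, 0.708, -0.0, -0.001]
contact_force: [0.5, -0.3, 0.3]
opening: 0.994
finger_force: 0.0
```

View pics/w1.png

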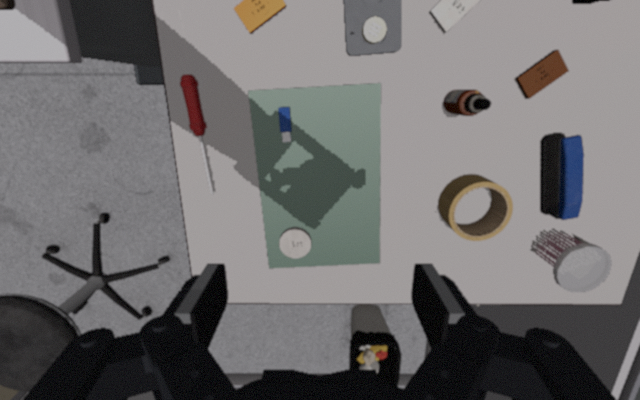

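The whole mat is in view with corners near (250,91), (380,84), (380,263), (270,268), the USB at (285,123) and the disc at (295,243).

```bash
python3 - <<'E'
from h import *
p,d,pos,rot=load("w1");K,T=cam("wrist",pos,rot);C=cloud(K,T,d)
hsv=cv2.cvtColor(p,cv2.COLOR_RGB2HSV)
g=(abs(hsv[...,0].astype(int)-75)<20)&(hsv[...,1]>40)
g[:75]=0;g[280:]=0;g[:,:235]=0;g[:,400:]=0
b=blobs(cv2.morphologyEx(g.astype(np.uint8),cv2.MORPH_OPEN,np.ones((3,3))),1000)[0]
W=plane(K,T,b[:,0],.002); print("mat",rect(W),"table z",np.nanmedian(C[240:260,400:430,2]))
q=cv2.approxPolyDP(b,8,True)[:,0]; print(q.tolist(),np.round(plane(K,T,q,.002)*1000,1).tolist())
bl=(abs(hsv[...,0].astype(int)-112)<12)&(hsv[...,1]>120); bl[:,:260]=0;bl[:,310:]=0;bl[:95]=0;bl[150:]=0
bb=blobs(bl,20)[0];print("blue",bb.mean(0),rect(plane(K,T,bb[:,0],.01)))
dm=(hsv[...,1]<40)&(hsv[...,2]>120);dm[:215]=0;dm[268:]=0;dm[:,:275]=0;dm[:,320:]=0
dd=blobs(dm,50)[0];print("disc",cv2.minEnclosingCircle(dd),rect(plane(K,T,dd[:,0],.014)))
x=C[95:150,265:305].reshape(-1,3);x=x[(x[:,2]>.0055)&(x[:,2]<.02)];print("usb cloud",len(x),rect(x))
x=C[215:268,270:320].reshape(-1,3);x=x[(x[:,2]>.008)&(x[:,2]<.03)];print("disc cloud",len(x),rect(x),np.median(x[:,2]))
E
```

```text
Traceback (most recent call last):
IndexError: list index out of range
```

```bash
cat > mat.py <<'E'
from h import *
import sys
p,d,pos,rot=load(sys.argv[1]);K,T=cam("wrist",pos,rot);C=cloud(K,T,d)
hsv=cv2.cvtColor(p,cv2.COLOR_RGB2HSV)
print(hsv[100,350],hsv[180,300],hsv[240,350],hsv[240,295],hsv[115,285])
g=(abs(hsv[...,0].astype(int)-75)<25)&(hsv[...,1]>25)
g[:75]=0;g[280:]=0;g[:,:235]=0;g[:,400:]=0
b=blobs(cv2.morphologyEx(g.astype(np.uint8),cv2.MORPH_OPEN,np.ones((3,3))),1000)[0]
W=plane(K,T,b[:,0],.002); print("mat",rect(W),"table z",np.nanmedian(C[240:260,400:430,2]))
q=cv2.approxPolyDP(b,8,True)[:,0]; print(q.tolist(),np.round(plane(K,T,q,.002)*1000,1).tolist())
x=C[95:150,265:305].reshape(-1,3);x=x[(x[:,2]>.0055)&(x[:,2]<.02)];print("usb cloud",len(x),rect(x))
x=C[215:268,270:320].reshape(-1,3);x=x[(x[:,2]>.008)&(x[:,2]<.03)];print("disc cloud",len(x),rect(x),np.median(x[:,2]))
bl=(abs(hsv[...,0].astype(int)-112)<12)&(hsv[...,1]>100); bl[:,:260]=0;bl[:,310:]=0;bl[:95]=0;bl[150:]=0
bb=blobs(bl,20)[0];print("blue",bb.mean(0),rect(plane(K,T,bb[:,0],.01)))
dm=(hsv[...,1]<25)&(hsv[...,2]>120);dm[:215]=0;dm[265:]=0;dm[:,:272]=0;dm[:,320:]=0
dd=blobs(dm,50)[0];print("disc",cv2.minEnclosingCircle(dd),rect(plane(K,T,dd[:,0],.014)))
E
python3 mat.py w1
```

```text
[ 72  23 142] [63 29 80] [ 70  32 120] [  8  12 169] [110 165 119]
mat (array([ 501.2, -340.8]), array([185., 273.]), 3.3) table z -0.001360513017488435
[[251, 100], [270, 266], [378, 261], [377, 151], [364, 169], [351, 152], [354, 168], [342, 154], [356, 130], [336, 155], [315, 138], [325, 134], [293, 122], [283, 144], [277, 112]] [[402.9, -209.8, 2.0], [417.9, -480.4, 2.0], [601.3, -470.2, 2.0], [588.5, -283.0, 2.0], [570.1, -310.8, 2.0], [549.3, -284.6, 2.0], [554.7, -309.3, 2.0], [535.7, -287.7, 2.0], [555.5, -251.8, 2.0], [526.7, -289.2, 2.0], [494.9, -263.7, 2.0], [509.7, -257.8, 2.0], [462.6, -240.5, 2.0], [446.8, -272.8, 2.0], [439.6, -226.4, 2.0]]
usb cloud 366 (array([ 451.6, -243. ]), array([17., 50.]), 3.8)
disc cloud 744 (array([ 462.2, -432.1]), array([49.1, 52. ]), -0.1) 0.012523979416148467
blue [[284.34920635 119.15873016]] (array([ 450.9, -235.7]), array([16. , 33.3]), 4.4)
disc ((294.5, 244.5), 16.86722755432129) (array([ 461.5, -432.3]), array([52. , 53.6]), -89.8)
```

```bash
cat > go.py <<'E'
# usage: go.py x y z yawdeg (tool yaw, 0 = tool y along world x) -> slide cm and turn rad from the present pose
from h import *
import sys
x,y,z,w=map(float,sys.argv[1:])
s=ctrl.get_state();M=R.from_quat(s["tcp_rot"]).as_matrix()
cur=np.degrees(np.arctan2(M[1,1],M[0,1]))
dw=(w-cur+180)%360-180
print("t",round(s["time"],2),"pos mm",np.round(s["eef_pos"]*1000,1),"yaw",round(cur,2),"q6",round(s["qpos"][5],2),"slide",np.round(M.T@(np.array([x,y,z])-s["eef_pos"])*100,2),"turn",round(-np.radians(dw),3))
E
python3 go.py .468 .004 .2 -90; python3 - <<'E'
from h import *
p,d,pos,rot=load("wrist0");K,T=cam("wrist",pos,rot);C=cloud(K,T,d)
x=C[0:70,0:150].reshape(-1,3);x=x[x[:,2]>.006];print("stand",x.min(0),x.max(0))
x=C[210:265,80:150].reshape(-1,3);x=x[x[:,2]>.004];print("orange",x.min(0),x.max(0))
x=C[270:330,390:420].reshape(-1,3);x=x[(x[:,2]>.004)&(x[:,2]<.03)];print("brown",x.min(0),x.max(0))
E
```

```text
t 1.4 pos mm [ 500.5 -278.8  350.6] yaw 0.11 q6 -0.69 slide [28.28 -3.18 15.09] turn 1.573
stand [0.35980273 0.08353894 0.00601408] [0.67556364 0.16609405 0.37142416]
orange [ 0.38837648 -0.12202158  0.00401869] [0.67556364 0.08353894 0.37142416]
brown [ 0.77728336 -0.20537172  0.00411112] [ 0.80419569 -0.16396037  0.01036333]
```

```bash
python3 -m inch '[{"slide":[28.3,-3.2,15],"turn":1.573,"grip":6.5},{"slide":[28.3,-3.2,15],"turn":1.573,"grip":6.5},{"slide":[28.3,-3.2,15],"turn":1.573,"grip":6.5},{"slide":[28.3,-3.2,15],"turn":1.573,"grip":6.5},{"slide":[28.3,-3.2,15],"turn":1.573,"grip":6.5},{"slide":[28.3,-3.2,15],"turn":1.573,"grip":6.5},{"slide":[28.3,-3.2,15],"turn":1.573,"grip":6.5},{"slide":[28.3,-3.2,15],"turn":1.573,"grip":6.5},{"slide":[28.3,-3.2,15],"turn":1.573,"grip":6.5},{"slide":[28.3,-3.2,15],"turn":1.573,"grip":6.5},{"slide":[28.3,-3.2,15],"turn":1.573,"grip":6.5},{"slide":[28.3,-3.2,15],"turn":1.573,"grip":6.5},{"slide":[28.3,-3.2,15],"turn":1.573,"grip":6.5},{"slide":[28.3,-3.2,15],"turn":1.573,"grip":6.5},{"slide":[28.3,-3.2,15],"turn":1.573,"grip":6.5}]'
cat > top.py <<'E'
# usage: top.py cam name zlo zhi x y r : rectangle/circle of cloud points near (x,y) in a height band; cam shot saved as name
from h import *
import sys
n,name=sys.argv[1:3];lo,hi,x,y,r=map(float,sys.argv[3:8])
p,d,pos,rot=shot(n,name);K,T=cam(n,pos,rot);C=cloud(K,T,d)
m=(d>0)&(C[...,2]>lo)&(C[...,2]<hi)&(np.hypot(C[...,0]-x,C[...,1]-y)<r)
c=C[m];cc,rr=cv2.minEnclosingCircle((c[:,:2]*1000).astype(np.float32))
print(name,len(c),rect(c),"circle",np.round(cc,1),round(rr,1),"mean",np.round(c.mean(0)*1000,1),"z",np.round(np.percentile(c[:,2],[5,50,95])*1000,1))
E
python3 top.py wrist w2 .028 .05 .468 .004 .035;python3 go.py .468 .004 .006 -90
```

```text
time: 2.9
eef_pos: [0.468, 0.0031, 0.2013]
tcp_rot: [1.0, -0.001, -0.0, -0.0]
contact_force: [-0.9, -0.2, -0.2]
opening: 0.76
finger_force: 0.0
w2 1006 (array([467.7,   3.5]), array([34.5, 34.6]), 74.2) circle [467.4   3.4] 17.6 mean [467.8   3.4  33.2] z [30.9 33.3 35.4]
t 2.95 pos mm [468.    3.1 201.3] yaw -90.09 q6 1.36 slide [ 0.   -0.09 19.53] turn -0.002
```

View pics/w2.png

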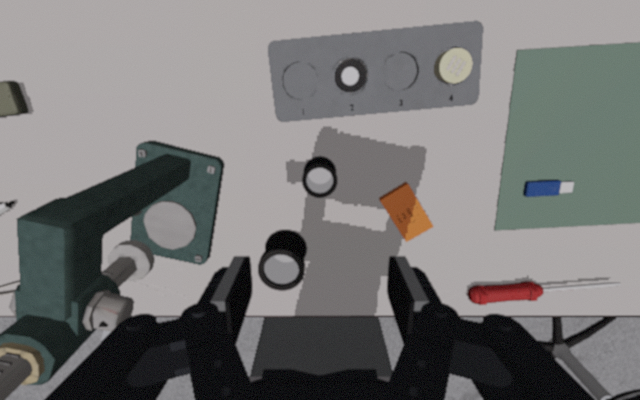

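The small loupe is at (320,177), right under the tool. The stand on the left and the orange block at (405,212) are clear of the fingers. I descend and grip.

```bash
python3 -m inch '[{"slide":[0,0,5],"turn":0,"grip":6.5},{"slide":[0,0,10],"turn":0,"grip":6.5},{"slide":[0,0,15],"turn":0,"grip":6.5},{"slide":[0,0,18],"turn":0,"grip":6.5},{"slide":[0,0,19.4],"turn":0,"grip":6.5},{"slide":[0,0,19.4],"turn":0,"grip":6.5},{"slide":[0,0,19.4],"turn":0,"grip":6.5},{"slide":[0,0,19.4],"turn":0,"grip":2.5},{"slide":[0,0,19.4],"turn":0,"grip":2.5},{"slide":[0,0,19.4],"turn":0,"grip":2.5},{"slide":[0,0,19.4],"turn":0,"grip":2.5},{"slide":[0,0,19.4],"turn":0,"grip":2.5},{"slide":[0,0,19.4],"turn":0,"grip":2.5},{"slide":[0,0,19.4],"turn":0,"grip":2.5}]' 30; python3 go.py .4568 -.3376 .12 -90
```

```text
time: 4.35
eef_pos: [0.4694, 0.0027, 0.0089]
tcp_rot: [1.0, -0.001, 0.001, 0.0]
contact_force: [-0.8, 0.1, 6.5]
opening: 0.4
finger_force: 30.5
t 4.35 pos mm [469.4   2.7   8.9] yaw -90.12 q6 1.36 slide [ -1.16  34.04 -11.09] turn -0.002
```

```bash
python3 -m inch '[{"slide":[0,0,-4],"turn":0,"grip":2.5},{"slide":[0,0,-8],"turn":0,"grip":2.5},{"slide":[-1,34,-11],"turn":0,"grip":2.5},{"slide":[-1,34,-11],"turn":0,"grip":2.5},{"slide":[-1,34,-11],"turn":0,"grip":2.5},{"slide":[-1,34,-11],"turn":0,"grip":2.5},{"slide":[-1,34,-11],"turn":0,"grip":2.5},{"slide":[-1,34,-11],"turn":0,"grip":2.5},{"slide":[-1,34,-11],"turn":0,"grip":2.5},{"slide":[-1,34,-11],"turn":0,"grip":2.5},{"slide":[-1,34,-11],"turn":0,"grip":2.5},{"slide":[-1,34,-11],"turn":0,"grip":2.5},{"slide":[-1,34,-11],"turn":0,"grip":2.5},{"slide":[-1,34,-11],"turn":0,"grip":2.5}]'; python3 go.py .4586 -.3376 .011 -90;  python3 top.py wrist w3 .009 .03 .4615 -.432 .035; python3 top.py wrist w3 .0055 .03 .4515 -.243 .035
```

```text
time: 5.75
eef_pos: [0.4574, -0.3355, 0.1171]
tcp_rot: [1.0, -0.0, -0.0, -0.0]
contact_force: [-0.0, -0.3, 0.5]
opening: 0.401
finger_force: 30.3
t 5.75 pos mm [ 457.4 -335.5  117.1] yaw -90.02 q6 0.76 slide [ 0.13  0.22 10.61] turn -0.0
w3 3295 (array([ 462. , -432.9]), array([51.5, 51.8]), -42.0) circle [ 462.  -433.2] 26.4 mean [ 463.  -432.7   12.6] z [11.4 12.6 13.6]
w3 1111 (array([ 451.6, -244. ]), array([17.1, 49.9]), 3.6) circle [ 450.9 -244. ] 25.3 mean [ 451.7 -242.7    8.1] z [6.3 8.3 9.5]
```

View pics/w3.png

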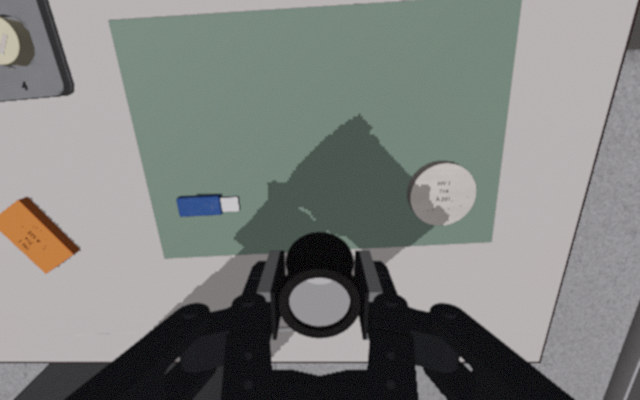

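The loupe is held upright at (320,290). The USB is at (208,205) and the disc at (442,193). I descend part way and re-read before placing.

```bash
python3 -m inch '[{"slide":[0.1,0.1,4],"turn":0,"grip":2.5},{"slide":[0.1,0.1,8],"turn":0,"grip":2.5},{"slide":[0.1,0.1,8.5],"turn":0,"grip":2.5},{"slide":[0.1,0.1,8.5],"turn":0,"grip":2.5},{"slide":[0.1,0.1,8.5],"turn":0,"grip":2.5},{"slide":[0.1,0.1,8.5],"turn":0,"grip":2.5}]'; python3 go.py .4586 -.338 .011 -90
```

```text
time: 6.45
eef_pos: [0.4596, -0.3393, 0.0349]
tcp_rot: [1.0, -0.001, 0.002, 0.002]
contact_force: [-0.1, 0.4, -1.1]
opening: 0.398
finger_force: 30.3
t 6.45 pos mm [ 459.6 -339.3   34.9] yaw -90.12 q6 0.76 slide [-0.11 -0.14  2.39] turn -0.002
```

```bash
python3 -m inch '[{"slide":[-0.1,-0.1,1.2],"turn":0,"grip":2.5},{"slide":[-0.1,-0.1,2.2],"turn":0,"grip":2.5},{"slide":[-0.1,-0.1,2.3],"turn":0,"grip":2.5},{"slide":[-0.1,-0.1,2.3],"turn":0,"grip":2.5},{"slide":[-0.1,-0.1,2.3],"turn":0,"grip":2.5}]';python3 go.py .4586 -.338 .011 -90; python3 -m inch '[{"slide":[0,0,0],"turn":0,"grip":5.5},{"slide":[0,0,0],"turn":0,"grip":5.5},{"slide":[0,0,0],"turn":0,"grip":5.5},{"slide":[0,0,0],"turn":0,"grip":5.5},{"slide":[0,0,-4],"turn":0,"grip":5.5},{"slide":[0,0,-8],"turn":0,"grip":5.5},{"slide":[0,0,-12],"turn":0,"grip":5.5},{"slide":[0,0,-16],"turn":0,"grip":5.5},{"slide":[0,0,-19],"turn":0,"grip":5.5},{"slide":[0,0,-19],"turn":0,"grip":5.5},{"slide":[0,0,-19],"turn":0,"grip":5.5},{"slide":[0,0,-19],"turn":0,"grip":5.5}]';python3 top.py wrist w4 .03 .05 .4568 -.338 .035;python3 top.py wrist w4 .009 .03 .462 -.4325 .035; python3 top.py wrist w4 .0055 .03 .4515 -.243 .035; python3 go.py .6799 -.0882 .2 -46.4
```

```text
time: 6.95
eef_pos: [0.4577, -0.3375, 0.0101]
tcp_rot: [1.0, -0.001, 0.0, 0.0]
contact_force: [-1.3, 0.8, 5.0]
opening: 0.399
finger_force: 31.9
t 6.95 pos mm [ 457.7 -337.5   10.1] yaw -90.12 q6 0.76 slide [ 0.09  0.05 -0.09] turn -0.002
time: 8.15
eef_pos: [0.4565, -0.3362, 0.1974]
tcp_rot: [1.0, -0.001, -0.001, -0.001]
contact_force: [-0.0, 0.2, -0.5]
opening: 0.637
finger_force: 0.0
w4 1033 (array([ 456. , -336.8]), array([34.2, 34.8]), -0.3) circle [ 455.9 -336.9] 17.5 mean [ 456.3 -337.    35.2] z [33.  35.3 37.4]
w4 2010 (array([ 462.1, -433.1]), array([51.7, 51.9]), -72.4) circle [ 461.8 -433.4] 26.4 mean [ 462.8 -432.9   12.5] z [11.2 12.5 13.7]
w4 679 (array([ 451.4, -243.8]), array([17.4, 50.3]), 3.8) circle [ 453.  -243.4] 25.4 mean [ 451.7 -242.3    8.1] z [6.4 8.2 9.8]
t 8.3 pos mm [ 456.5 -336.2  197.3] yaw -90.13 q6 0.76 slide [ 22.28 -24.85  -0.26] turn -0.763
```

```bash
python3 - <<'E'
from h import *
p,d,pos,rot=load("wrist0");K,T=cam("wrist",pos,rot);C=cloud(K,T,d)
m=(d>0)&(C[...,0]>.72)&(np.abs(C[...,1]+.03)<.13)
m[265:]=0
for lo,hi in((.01,.05),(.05,.12),(.12,.2),(.2,.3),(.3,.5)):
    c=C[m&(C[...,2]>lo)&(C[...,2]<hi)]
    print(lo,hi,len(c),np.round(np.percentile(c[:,0],[0,1,50]),3) if len(c) else "")
E
python3 go.py .6799 -.0882 .2 43.6
```

```text
0.01 0.05 2775 [0.75  0.751 0.775]
0.05 0.12 6688 [0.771 0.771 0.779]
0.12 0.2 16495 [0.787 0.788 0.792]
0.2 0.3 19833 [0.72  0.794 0.797]
0.3 0.5 0 
t 8.3 pos mm [ 456.5 -336.2  197.3] yaw -90.13 q6 0.76 slide [ 22.28 -24.85  -0.26] turn -2.334
```

```bash
python3 -m inch '[{"slide":[22.3,-24.8,0],"turn":-2.334,"grip":8.4},{"slide":[22.3,-24.8,0],"turn":-2.334,"grip":8.4},{"slide":[22.3,-24.8,0],"turn":-2.334,"grip":8.4},{"slide":[22.3,-24.8,0],"turn":-2.334,"grip":8.4},{"slide":[22.3,-24.8,0],"turn":-2.334,"grip":8.4},{"slide":[22.3,-24.8,0],"turn":-2.334,"grip":8.4},{"slide":[22.3,-24.8,0],"turn":-2.334,"grip":8.4},{"slide":[22.3,-24.8,0],"turn":-2.334,"grip":8.4},{"slide":[22.3,-24.8,0],"turn":-2.334,"grip":8.4},{"slide":[22.3,-24.8,0],"turn":-2.334,"grip":8.4},{"slide":[22.3,-24.8,0],"turn":-2.334,"grip":8.4},{"slide":[22.3,-24.8,0],"turn":-2.334,"grip":8.4},{"slide":[22.3,-24.8,0],"turn":-2.334,"grip":8.4},{"slide":[22.3,-24.8,0],"turn":-2.334,"grip":8.4},{"slide":[22.3,-24.8,0],"turn":-2.334,"grip":8.4},{"slide":[22.3,-24.8,0],"turn":-2.334,"grip":8.4},{"slide":[22.3,-24.8,0],"turn":-2.334,"grip":8.4},{"slide":[22.3,-24.8,0],"turn":-2.334,"grip":8.4},{"slide":[22.3,-24.8,0],"turn":-2.334,"grip":8.4}]';python3 top.py wrist w5 .005 .02 .680 -.088 .04; python3 go.py .680 -.0882 .003 43.6
```

```text
time: 10.2
eef_pos: [0.6806, -0.0894, 0.1987]
tcp_rot: [0.395, 0.919, -0.0, -0.0]
contact_force: [0.1, -0.8, 0.6]
opening: 0.983
finger_force: 0.0
w5 1907 (array([679.6, -88.1]), array([35.5, 59.9]), -46.7) circle [679.4 -88.1] 34.1 mean [679.2 -87.7   8.6] z [7.4 8.6 9.9]
t 10.25 pos mm [680.7 -89.4 198.9] yaw 43.54 q6 -1.04 slide [ 0.13  0.04 19.59] turn -0.001
```

View pics/w5.png

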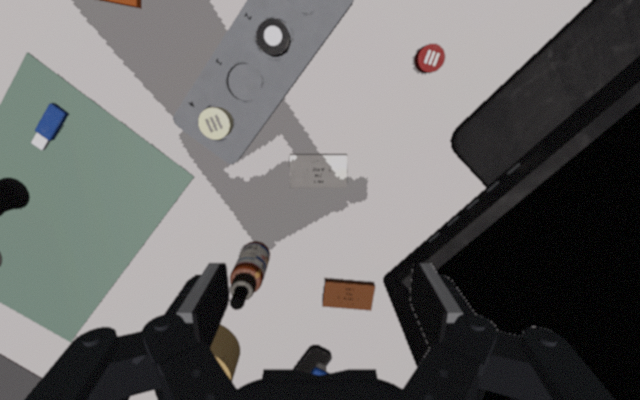

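The bar is at (319,170), aligned with the fingers, and the red puck is at (430,58). I descend.

```bash
python3 -m inch '[{"slide":[0.1,0,5],"turn":0,"grip":8.4},{"slide":[0.1,0,10],"turn":0,"grip":8.4},{"slide":[0.1,0,15],"turn":0,"grip":8.4},{"slide":[0.1,0,18.5],"turn":0,"grip":8.4},{"slide":[0.1,0,19.6],"turn":0,"grip":8.4},{"slide":[0.1,0,19.6],"turn":0,"grip":8.4},{"slide":[0.1,0,19.6],"turn":0,"grip":8.4}]' 40; python3 -m inch '[{"slide":[0,0,0],"turn":0,"grip":6.6},{"slide":[0,0,0],"turn":0,"grip":5},{"slide":[0,0,0],"turn":0,"grip":5},{"slide":[0,0,0],"turn":0,"grip":5},{"slide":[0,0,0],"turn":0,"grip":5},{"slide":[0,0,0],"turn":0,"grip":5}]'; python3 go.py .680 -.0882 .003 43.6
```

```text
time: 10.95
eef_pos: [0.6819, -0.0892, 0.0057]
tcp_rot: [0.394, 0.919, 0.0, 0.002]
contact_force: [0.4, 0.6, 0.6]
opening: 0.984
finger_force: 0.0
time: 11.55
eef_pos: [0.682, -0.0896, 0.0071]
tcp_rot: [0.394, 0.919, -0.0, 0.002]
contact_force: [-2.2, -0.4, 7.2]
opening: 0.583
finger_force: 3.2
t 11.55 pos mm [682.  -89.6   7.1] yaw 43.62 q6 -1.04 slide [ 0.24 -0.05  0.41] turn 0.0
```

```bash
python3 -m inch '[{"slide":[0,0,-1.5],"turn":0,"grip":7.4},{"slide":[0,0,-1.5],"turn":0,"grip":7.4},{"slide":[0,0,-1.5],"turn":0,"grip":7.4},{"slide":[0.2,0,0],"turn":0,"grip":7.4},{"slide":[0.2,0,0.8],"turn":0,"grip":7.4},{"slide":[0.2,0,0.8],"turn":0,"grip":7.4},{"slide":[0.2,0,0.8],"turn":0,"grip":7.4}]';python3 top.py side s1 .005 .02 .680 -.088 .04; python3 go.py .680 -.0882 -.002 43.6
```

```text
time: 12.25
eef_pos: [0.6779, -0.087, -0.0061]
tcp_rot: [0.394, 0.919, -0.0, -0.001]
contact_force: [-0.5, 0.2, -0.2]
opening: 0.869
finger_force: 0.0
s1 138 (array([676.6, -87.6]), array([41.3, 74.1]), -50.4) circle [672.4 -82.5] 38.4 mean [674.3 -85.1   9.1] z [ 5.5  9.2 12.1]
t 12.3 pos mm [678.3 -87.2  -5.5] yaw 43.61 q6 -1.04 slide [-0.19  0.05 -0.35] turn 0.0
```

```bash
python3 -m inch '[{"slide":[0,0,0],"turn":0,"grip":5.2},{"slide":[0,0,0],"turn":0,"grip":5.2},{"slide":[0,0,0],"turn":0,"grip":5.2},{"slide":[0,0,0],"turn":0,"grip":5.2},{"slide":[0,0,0],"turn":0,"grip":5.2},{"slide":[0,0,0],"turn":0,"grip":5.2}]'; python3 go.py .680 -.0882 -.002 43.6
```

```text
time: 12.9
eef_pos: [0.6791, -0.0874, -0.0043]
tcp_rot: [0.394, 0.919, 0.0, 0.0]
contact_force: [0.8, 0.1, 1.8]
opening: 0.685
finger_force: 45.6
t 12.9 pos mm [679.1 -87.4  -4.3] yaw 43.6 q6 -1.04 slide [-0.12  0.01 -0.23] turn 0.0
```

```bash
python3 -m inch '[{"slide":[0,0,-3],"turn":0,"grip":5.2},{"slide":[0,0,-8],"turn":0,"grip":5.2},{"slide":[0,0,-13],"turn":0,"grip":5.2},{"slide":[0,0,-18.5],"turn":0,"grip":5.2},{"slide":[0,0,-18.5],"turn":0,"grip":5.2},{"slide":[0,0,-18.5],"turn":0,"grip":5.2}]' ; python3 go.py .5519 -.4278 .18 -86.8
```

```text
time: 13.5
eef_pos: [0.6795, -0.0874, 0.1826]
tcp_rot: [0.394, 0.919, 0.0, 0.002]
contact_force: [-0.2, 0.1, -1.4]
opening: 0.692
finger_force: 45.2
t 13.5 pos mm [679.5 -87.4 182.6] yaw 43.6 q6 -1.04 slide [-15.85 -32.72   0.25] turn 2.276
```

```bash
python3 -m inch '[{"slide":[-15.8,-32.7,0],"turn":2.276,"grip":5.2},{"slide":[-15.8,-32.7,0],"turn":2.276,"grip":5.2},{"slide":[-15.8,-32.7,0],"turn":2.276,"grip":5.2},{"slide":[-15.8,-32.7,0],"turn":2.276,"grip":5.2},{"slide":[-15.8,-32.7,0],"turn":2.276,"grip":5.2},{"slide":[-15.8,-32.7,0],"turn":2.276,"grip":5.2},{"slide":[-15.8,-32.7,0],"turn":2.276,"grip":5.2},{"slide":[-15.8,-32.7,0],"turn":2.276,"grip":5.2},{"slide":[-15.8,-32.7,0],"turn":2.276,"grip":5.2},{"slide":[-15.8,-32.7,0],"turn":2.276,"grip":5.2},{"slide":[-15.8,-32.7,0],"turn":2.276,"grip":5.2},{"slide":[-15.8,-32.7,0],"turn":2.276,"grip":5.2},{"slide":[-15.8,-32.7,0],"turn":2.276,"grip":5.2},{"slide":[-15.8,-32.7,0],"turn":2.276,"grip":5.2},{"slide":[-15.8,-32.7,0],"turn":2.276,"grip":5.2},{"slide":[-15.8,-32.7,0],"turn":2.276,"grip":5.2},{"slide":[-15.8,-32.7,0],"turn":2.276,"grip":5.2},{"slide":[-15.8,-32.7,0],"turn":2.276,"grip":5.2}]';python3 -c "
from h import *
shot('wrist','w6')"; python3 go.py .5519 -.4278 .04 -86.8
```

```text
time: 15.3
eef_pos: [0.5504, -0.4267, 0.1786]
tcp_rot: [1.0, 0.029, -0.001, -0.001]
contact_force: [1.1, -0.1, -2.2]
opening: 0.69
finger_force: 45.2
t 15.35 pos mm [ 550.5 -426.9  179.1] yaw -86.71 q6 0.71 slide [ 0.15  0.12 13.91] turn 0.002
```

View pics/w6.png

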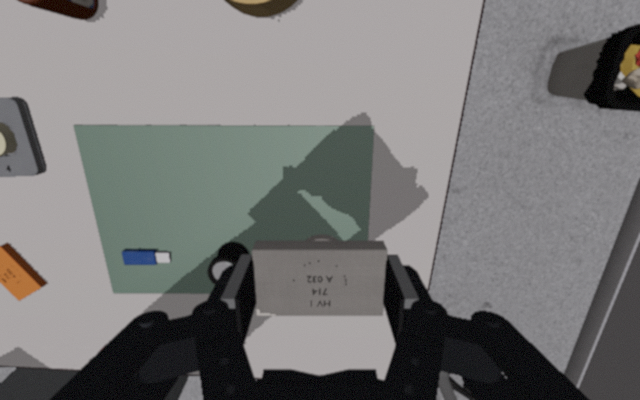

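The bar is held level between the pads at (320,280), with its long side along the closing line. I'll measure its offset from the TCP.

```bash
python3 - <<'E'
from h import *
p,d,pos,rot=load("w6");i=ctrl.camera_info("wrist");C=cloud(np.array(i["K"]),np.array(i["T_tool_cam"]),d)
s=C[252:310,262:378].reshape(-1,3);s=s[s[:,2]>-.05];z=np.median(s[:,2]);print("top face tool z",z)
m=(abs(C[...,2]-z)<.003);m[:225]=0;m[330:]=0;m[:,:246]=0;m[:,396:]=0
print(rect(C[m]),m.sum(), np.polyfit(s[:,0],s[:,2],1)[0])
E
```

```text
top face tool z -0.012915512949298102
(array([-0., -0.]), array([36.7, 67.3]), 0.0) 9201 -0.002934314701047439
```

```bash
python3 -m inch '[{"slide":[0.1,0.1,5],"turn":0,"grip":5.2},{"slide":[0.1,0.1,10],"turn":0,"grip":5.2},{"slide":[0.1,0.1,14],"turn":0,"grip":5.2},{"slide":[0.1,0.1,15.5],"turn":0,"grip":5.2},{"slide":[0.1,0.1,15.5],"turn":0,"grip":5.2},{"slide":[0.1,0.1,15.5],"turn":0,"grip":5.2},{"slide":[0.1,0.1,15.5],"turn":0,"grip":5.2}]'; python3 go.py .5519 -.4278 -.0015 -86.8
```

```text
time: 16.05
eef_pos: [0.5539, -0.4301, 0.0292]
tcp_rot: [1.0, 0.028, 0.002, 0.002]
contact_force: [1.2, -0.1, -1.0]
opening: 0.688
finger_force: 45.2
t 16.05 pos mm [ 553.9 -430.1   29.2] yaw -86.79 q6 0.71 slide [-0.2  -0.25  3.07] turn 0.0
```

```bash
python3 -m inch '[{"slide":[-0.1,-0.1,1.5],"turn":0,"grip":5.2},{"slide":[-0.1,-0.1,2.6],"turn":0,"grip":5.2},{"slide":[-0.1,-0.1,2.9],"turn":0,"grip":5.2},{"slide":[-0.1,-0.1,2.9],"turn":0,"grip":5.2},{"slide":[-0.1,-0.1,2.9],"turn":0,"grip":5.2},{"slide":[-0.1,-0.1,2.9],"turn":0,"grip":5.2}]'; python3 go.py .5519 -.4278 -.0015 -86.8
```

```text
time: 16.65
eef_pos: [0.5508, -0.4272, -0.0026]
tcp_rot: [1.0, 0.028, -0.0, -0.0]
contact_force: [-1.8, 1.9, 5.9]
opening: 0.686
finger_force: 51.0
t 16.65 pos mm [ 550.8 -427.2   -2.6] yaw -86.8 q6 0.71 slide [ 0.1   0.06 -0.11] turn 0.0
```

```bash
python3 -m inch '[{"slide":[0.1,0.05,0],"turn":0,"grip":5.2},{"slide":[0.1,0.05,0],"turn":0,"grip":5.2},{"slide":[0.1,0.05,0],"turn":0,"grip":7.4},{"slide":[0.1,0.05,0],"turn":0,"grip":7.4},{"slide":[0.1,0.05,0],"turn":0,"grip":7.4},{"slide":[0.1,0.05,0],"turn":0,"grip":7.4},{"slide":[0,0,-4],"turn":0,"grip":7.4},{"slide":[0,0,-9],"turn":0,"grip":7.4},{"slide":[0,0,-14],"turn":0,"grip":7.4},{"slide":[0,0,-19],"turn":0,"grip":7.4},{"slide":[-4,-4,-20],"turn":0,"grip":7.4},{"slide":[-4,-4,-20],"turn":0,"grip":7.4},{"slide":[-4,-4,-20],"turn":0,"grip":7.4},{"slide":[-4,-4,-20],"turn":0,"grip":7.4}]'
cat > chk.py <<'E'
# all mat objects in one wrist shot, mm in mat axes relative to the USB/disc line
from h import *
import sys
p,d,pos,rot=shot("wrist",sys.argv[1]);K,T=cam("wrist",pos,rot);C=cloud(K,T,d)
def f(lo,hi,x,y,r):
    m=(d>0)&(C[...,2]>lo)&(C[...,2]<hi)&(np.hypot(C[...,0]-x,C[...,1]-y)<r); return rect(C[m]) if m.sum()>20 else None
o=dict(disc=f(.009,.02,.462,-.4328,.034),usb=f(.0055,.02,.4515,-.2436,.034),loupe=f(.03,.05,.4568,-.338,.034),bar=f(.0065,.02,.552,-.428,.042),clay=f(.012,.023,.5466,-.3332,.04),spec=f(.027,.045,.5466,-.3332,.03))
A,B=o["disc"][0],o["usb"][0];v=(B-A)/np.linalg.norm(B-A);u=np.array([v[1],-v[0]]);m=(A+B)/2
print("yaw",np.degrees(np.arctan2(-v[0],v[1])),"span",np.linalg.norm(B-A))
for k,q in o.items():
    if q: print(k,q,"mat",np.round([(q[0]-m)@u-45,(q[0]-m)@v],1))
E
python3 chk.py w7;python3 go.py .5466 -.3332 .3 -86.8
```

```text
time: 18.05
eef_pos: [0.509, -0.3897, 0.1957]
tcp_rot: [1.0, 0.028, -0.0, -0.0]
contact_force: [0.4, -0.4, 0.6]
opening: 0.864
finger_force: 0.0
yaw 3.2920137699357905 span 189.81322398610692
disc (array([ 462.4, -433.3]), array([51.3, 51.5]), -57.6) mat [-45.  -94.9]
usb (array([ 451.5, -243.8]), array([17., 50.]), 3.2) mat [-45.   94.9]
loupe (array([ 456. , -337.4]), array([34.1, 35. ]), -88.6) mat [-45.9   1.2]
bar (array([ 552.1, -427.2]), array([34.5, 59.9]), 3.3) mat [ 44.9 -94. ]
t 18.1 pos mm [ 509.1 -390.   195.5] yaw -86.81 q6 0.7 slide [  4.06  -5.46 -10.45] turn -0.0
```

```bash
python3 - <<'E'
from h import *
P=[]
for n,f in(("side","side0"),("scene","scene0"),("wrist","w2"),("wrist","wrist0")):
    p,d,pos,rot=load(f);K,T=cam(n,pos,rot);C=cloud(K,T,d);m=d>0
    if n=="wrist": m[230:]=0
    if n!="wrist": m[:150]=0
    P.append(C[m])
P=np.concatenate(P)
def ext(x0,x1,y0,y1,name):
    for lo,hi in((.01,.05),(.05,.1),(.1,.15),(.15,.2),(.2,.25),(.25,.35)):
        c=P[(P[:,0]>x0)&(P[:,0]<x1)&(P[:,1]>y0)&(P[:,1]<y1)&(P[:,2]>lo)&(P[:,2]<hi)]
        if len(c)>15: print(name,lo,len(c),np.round(np.percentile(c[:,:2],[1,99],axis=0),3).tolist())
ext(.3,.55,.07,.27,"stand");ext(.4,.7,.27,.6,"nearclay");ext(.6,.85,.1,.35,"case/monitor")
E
```

```text
stand 0.01 12641 [[0.365, 0.11], [0.496, 0.207]]
stand 0.05 2781 [[0.395, 0.135], [0.49, 0.182]]
stand 0.1 3289 [[0.397, 0.135], [0.49, 0.181]]
stand 0.15 3515 [[0.376, 0.128], [0.491, 0.186]]
stand 0.2 379 [[0.303, 0.151], [0.424, 0.185]]
nearclay 0.01 1234 [[0.419, 0.272], [0.692, 0.362]]
nearclay 0.1 2722 [[0.401, 0.516], [0.464, 0.598]]
nearclay 0.15 4418 [[0.462, 0.515], [0.539, 0.599]]
nearclay 0.2 5443 [[0.537, 0.515], [0.697, 0.599]]
nearclay 0.25 3817 [[0.602, 0.425], [0.69, 0.599]]
case/monitor 0.01 6583 [[0.631, 0.102], [0.844, 0.279]]
case/monitor 0.05 822 [[0.769, 0.101], [0.773, 0.346]]
case/monitor 0.1 5699 [[0.771, 0.101], [0.791, 0.344]]
case/monitor 0.15 5460 [[0.788, 0.1], [0.795, 0.34]]
case/monitor 0.2 4739 [[0.792, 0.1], [0.799, 0.34]]
case/monitor 0.25 1447 [[0.796, 0.161], [0.804, 0.349]]
```

```bash
python3 go.py .545 .3 .26 6.8
```

```text
t 18.1 pos mm [ 509.1 -390.   195.5] yaw -86.81 q6 0.7 slide [  7.42 -68.69  -6.42] turn -1.634
```

```bash
python3 -m inch '[{"slide":[0,-4,-5],"turn":-0.1,"grip":6},{"slide":[7.4,-68.7,-8],"turn":-1.634,"grip":6},{"slide":[7.4,-68.7,-8],"turn":-1.634,"grip":6},{"slide":[7.4,-68.7,-8],"turn":-1.634,"grip":6},{"slide":[7.4,-68.7,-8],"turn":-1.634,"grip":6},{"slide":[7.4,-68.7,-8],"turn":-1.634,"grip":6},{"slide":[7.4,-68.7,-8],"turn":-1.634,"grip":6},{"slide":[7.4,-68.7,-8],"turn":-1.634,"grip":6},{"slide":[7.4,-68.7,-8],"turn":-1.634,"grip":6},{"slide":[7.4,-68.7,-8],"turn":-1.634,"grip":6},{"slide":[7.4,-68.7,-8],"turn":-1.634,"grip":6},{"slide":[7.4,-68.7,-8],"turn":-1.634,"grip":6},{"slide":[7.4,-68.7,-8],"turn":-1.634,"grip":6},{"slide":[7.4,-68.7,-8],"turn":-1.634,"grip":6},{"slide":[7.4,-68.7,-8],"turn":-1.634,"grip":6},{"slide":[7.4,-68.7,-8],"turn":-1.634,"grip":6},{"slide":[7.4,-68.7,-8],"turn":-1.634,"grip":6},{"slide":[7.4,-68.7,-8],"turn":-1.634,"grip":6},{"slide":[7.4,-68.7,-8],"turn":-1.634,"grip":6},{"slide":[7.4,-68.7,-8],"turn":-1.634,"grip":6}]'; python3 top.py wrist w8 .012 .022 .538 .324 .045;python3 go.py .538 .324 .15 6.8
```

```text
time: 20.1
eef_pos: [0.5446, 0.2994, 0.2765]
tcp_rot: [0.664, 0.747, 0.0, 0.0]
contact_force: [-0.1, -0.1, 0.0]
opening: 0.704
finger_force: 0.0
w8 982 (array([542.6, 323.4]), array([31.9, 48.1]), 6.4) circle [542.3 323.4] 27.8 mean [542.3 324.   14.7] z [13.  14.7 16.2]
t 20.15 pos mm [544.5 299.6 276.5] yaw 6.74 q6 0.22 slide [ 2.5  -0.36 12.65] turn -0.001
```

View pics/w8.png

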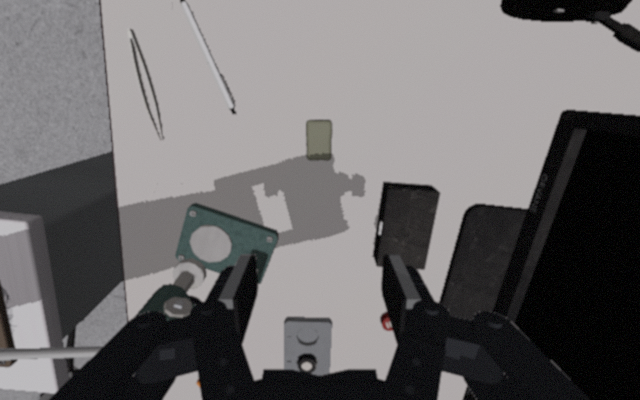

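The clay is at (319,140) near (542,323), with the case to the right at (408,225) and the stand lower left, both clear. I descend.

```bash
python3 -m inch '[{"slide":[2.4,0.1,5],"turn":0,"grip":6},{"slide":[2.4,0.1,10],"turn":0,"grip":6},{"slide":[2.4,0.1,15],"turn":0,"grip":6},{"slide":[2.4,0.1,20],"turn":0,"grip":6},{"slide":[2.4,0.1,24],"turn":0,"grip":6},{"slide":[2.4,0.1,24],"turn":0,"grip":6},{"slide":[2.4,0.1,24],"turn":0,"grip":6},{"slide":[2.4,0.1,24],"turn":0,"grip":6}]'; python3 go.py .5425 .3234 .001 6.4;python3 top.py side s2 .012 .022 .542 .324 .045
```

```text
time: 20.95
eef_pos: [0.545, 0.3254, 0.0402]
tcp_rot: [0.664, 0.748, 0.003, 0.001]
contact_force: [0.1, 0.3, 0.2]
opening: 0.706
finger_force: 0.0
t 20.95 pos mm [545.  325.4  40.2] yaw 6.81 q6 0.26 slide [-0.18 -0.3   3.92] turn 0.007
s2 260 (array([538.3, 324.5]), array([32.2, 49.3]), 7.9) circle [538.8 325.1] 26.9 mean [537.4 326.6  15.5] z [13.1 15.7 17.4]
```

```bash
python3 -m inch '[{"slide":[-0.1,-0.2,2],"turn":0.007,"grip":6},{"slide":[-0.1,-0.2,3.5],"turn":0.007,"grip":6},{"slide":[-0.1,-0.2,3.8],"turn":0.007,"grip":6},{"slide":[-0.1,-0.2,3.8],"turn":0.007,"grip":6},{"slide":[-0.1,-0.2,3.8],"turn":0.007,"grip":2.5},{"slide":[-0.1,-0.2,3.8],"turn":0.007,"grip":2.5},{"slide":[-0.1,-0.2,3.8],"turn":0.007,"grip":2.5},{"slide":[-0.1,-0.2,3.8],"turn":0.007,"grip":2.5},{"slide":[-0.1,-0.2,3.8],"turn":0.007,"grip":2.5},{"slide":[-0.1,-0.2,3.8],"turn":0.007,"grip":2.5}]' 35; python3 go.py .545 .30 .28 3.2
```

```text
time: 22.0
eef_pos: [0.5415, 0.3237, -0.0004]
tcp_rot: [0.666, 0.746, 0.001, 0.0]
contact_force: [0.6, -0.7, 5.3]
opening: 0.365
finger_force: 38.2
t 22.0 pos mm [ 5.415e+02  3.237e+02 -4.000e-01] yaw 6.42 q6 0.27 slide [ -2.38   0.14 -28.04] turn 0.056
```

```bash
python3 -m inch '[{"slide":[0,0,-3],"turn":0,"grip":2.5},{"slide":[0,0,-8],"turn":0,"grip":2.5},{"slide":[0,0,-13],"turn":0,"grip":2.5},{"slide":[0,0,-18],"turn":0,"grip":2.5},{"slide":[0,0,-23],"turn":0,"grip":2.5},{"slide":[-2,0,-27],"turn":0,"grip":2.5},{"slide":[-2,0,-27],"turn":0,"grip":2.5}]'; python3 go.py .5466 -.3332 .2 3.2
```

```text
time: 22.7
eef_pos: [0.546, 0.3032, 0.2766]
tcp_rot: [0.667, 0.745, 0.006, 0.004]
contact_force: [0.9, -0.4, -0.7]
opening: 0.365
finger_force: 35.2
t 22.7 pos mm [546.  303.2 276.6] yaw 6.35 q6 0.23 slide [-63.27  -7.09   7.42] turn 0.055
```

```bash
python3 -m inch '[{"slide":[-63.3,-7.1,0],"turn":0.055,"grip":2.5},{"slide":[-63.3,-7.1,0],"turn":0.055,"grip":2.5},{"slide":[-63.3,-7.1,0],"turn":0.055,"grip":2.5},{"slide":[-63.3,-7.1,0],"turn":0.055,"grip":2.5},{"slide":[-63.3,-7.1,0],"turn":0.055,"grip":2.5},{"slide":[-63.3,-7.1,0],"turn":0.055,"grip":2.5},{"slide":[-63.3,-7.1,0],"turn":0.055,"grip":2.5},{"slide":[-63.3,-7.1,0],"turn":0.055,"grip":2.5},{"slide":[-63.3,-7.1,0],"turn":0.055,"grip":2.5},{"slide":[-63.3,-7.1,0],"turn":0.055,"grip":2.5},{"slide":[-63.3,-7.1,7],"turn":0.055,"grip":2.5},{"slide":[-63.3,-7.1,10],"turn":0.055,"grip":2.5},{"slide":[-63.3,-7.1,12],"turn":0.055,"grip":2.5},{"slide":[-63.3,-7.1,14],"turn":0.055,"grip":2.5},{"slide":[-63.3,-7.1,14],"turn":0.055,"grip":2.5},{"slide":[-63.3,-7.1,14],"turn":0.055,"grip":2.5},{"slide":[-63.3,-7.1,14],"turn":0.055,"grip":2.5},{"slide":[-63.3,-7.1,14],"turn":0.055,"grip":2.5}]'; python3 go.py .5466 -.3332 .03 3.2; python3 -c "
from h import *
shot('wrist','w9')"
```

```text
time: 24.5
eef_pos: [0.5445, -0.3335, 0.1314]
tcp_rot: [0.686, 0.727, 0.0, 0.002]
contact_force: [0.5, -0.4, -1.3]
opening: 0.365
finger_force: 35.2
t 24.5 pos mm [ 544.5 -333.5  131.4] yaw 3.34 q6 -0.77 slide [ 0.05  0.17 10.14] turn 0.002
```

View pics/w9.png

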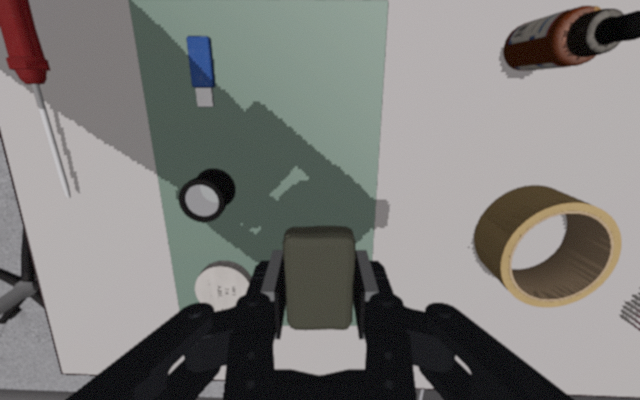

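The clay hangs level at (320,278). The loupe (207,195), the USB and the bottle are clear.

```bash
python3 - <<'E'
from h import *
p,d,pos,rot=load("w9");i=ctrl.camera_info("wrist");C=cloud(np.array(i["K"]),np.array(i["T_tool_cam"]),d)
s=C[245:310,295:345].reshape(-1,3);z=np.median(s[:,2]);print("top z",z)
m=(abs(C[...,2]-z)<.0025);m[:220]=0;m[340:]=0;m[:,:284]=0;m[:,356:]=0
q=C[m];print(np.percentile(q,[1,99],axis=0)*1000,(q[:,:2].min(0)+q[:,:2].max(0))*500)
E
python3 -m inch '[{"slide":[0,0.1,4],"turn":0,"grip":2.5},{"slide":[0,0.1,8],"turn":0,"grip":2.5},{"slide":[0,0.1,9.6],"turn":0,"grip":2.5},{"slide":[0,0.1,9.6],"turn":0,"grip":2.5},{"slide":[0,0.1,9.6],"turn":0,"grip":2.5},{"slide":[0,0.1,9.6],"turn":0,"grip":2.5},{"slide":[0,0.1,9.6],"turn":0,"grip":2.5}]'; python3 go.py .5466 -.3332 .0022 3.2
```

```text
top z -0.01531690874151409
[[-23.69230436 -14.3855027  -16.68370787]
 [ 23.34723917  16.51310692 -13.0962952 ]] [-0.39590942  1.10366978]
time: 25.25
eef_pos: [0.5454, -0.3346, 0.0349]
tcp_rot: [0.687, 0.727, 0.0, 0.002]
contact_force: [0.5, 0.7, -1.6]
opening: 0.366
finger_force: 35.2
t 25.25 pos mm [ 545.4 -334.6   34.9] yaw 3.27 q6 -0.77 slide [0.14 0.12 3.27] turn 0.001
```

```bash
python3 -m inch '[{"slide":[0.1,0.1,1.6],"turn":0,"grip":2.5},{"slide":[0.1,0.1,2.8],"turn":0,"grip":2.5},{"slide":[0.1,0.1,3.2],"turn":0,"grip":2.5},{"slide":[0.1,0.1,3.25],"turn":0,"grip":2.5},{"slide":[0.1,0.1,3.25],"turn":0,"grip":2.5},{"slide":[0.1,0.1,3.25],"turn":0,"grip":2.5}]';python3 go.py .5466 -.3332 .0022 3.2; python3 -m inch '[{"slide":[0,0,0],"turn":0,"grip":5},{"slide":[0,0,0],"turn":0,"grip":5},{"slide":[0,0,0],"turn":0,"grip":5},{"slide":[0,0,0],"turn":0,"grip":5},{"slide":[0,0,-4],"turn":0,"grip":5},{"slide":[0,0,-9],"turn":0,"grip":5},{"slide":[0,0,-14],"turn":0,"grip":5},{"slide":[0,0,-19],"turn":0,"grip":5},{"slide":[0,0,-22],"turn":0,"grip":5},{"slide":[0,0,-22],"turn":0,"grip":5},{"slide":[0,0,-22],"turn":0,"grip":5}]'; python3 chk.py w10;python3 go.py .68 .062 .2 0
```

```text
time: 25.85
eef_pos: [0.5448, -0.3323, 0.0015]
tcp_rot: [0.687, 0.727, -0.0, -0.001]
contact_force: [-4.9, 4.2, 13.0]
opening: 0.363
finger_force: 43.8
t 25.85 pos mm [ 544.8 -332.3    1.5] yaw 3.29 q6 -0.76 slide [-0.1   0.17 -0.07] turn 0.002
time: 26.95
eef_pos: [0.545, -0.3325, 0.22]
tcp_rot: [0.687, 0.727, 0.0, 0.0]
contact_force: [-0.3, 1.3, -0.4]
opening: 0.587
finger_force: 0.0
yaw 2.5591743424857833 span 185.88539480012946
disc (array([ 459.6, -428.9]), array([43.3, 51.8]), -54.1) mat [-45.  -92.9]
usb (array([ 451.3, -243.2]), array([17.4, 49.7]), 3.4) mat [-45.   92.9]
loupe (array([ 455.8, -336.2]), array([34.5, 34.6]), -52.1) mat [-44.7  -0.2]
bar (array([ 551.9, -426.5]), array([34.6, 61.3]), 2.5) mat [ 47.3 -94.7]
clay (array([ 546.5, -332.8]), array([31.6, 50.5]), 3.3) mat [46.1 -0.8]
t 27.0 pos mm [ 544.3 -331.9  218.1] yaw 3.27 q6 -0.76 slide [38.55 15.8   1.85] turn 0.057
```

```bash
python3 -m inch '[{"slide":[38.5,15.8,1.8],"turn":0.057,"grip":5},{"slide":[38.5,15.8,1.8],"turn":0.057,"grip":5},{"slide":[38.5,15.8,1.8],"turn":0.057,"grip":5},{"slide":[38.5,15.8,1.8],"turn":0.057,"grip":5},{"slide":[38.5,15.8,1.8],"turn":0.057,"grip":5},{"slide":[38.5,15.8,1.8],"turn":0.057,"grip":5},{"slide":[38.5,15.8,1.8],"turn":0.057,"grip":5},{"slide":[38.5,15.8,1.8],"turn":0.057,"grip":5},{"slide":[38.5,15.8,1.8],"turn":0.057,"grip":5},{"slide":[38.5,15.8,1.8],"turn":0.057,"grip":5},{"slide":[38.5,15.8,1.8],"turn":0.057,"grip":5},{"slide":[38.5,15.8,1.8],"turn":0.057,"grip":5},{"slide":[38.5,15.8,1.8],"turn":0.057,"grip":5}]'; python3 top.py wrist w11 .009 .022 .68 .062 .03;python3 go.py .68 .062 .003 0
```

```text
time: 28.3
eef_pos: [0.6805, 0.0589, 0.2018]
tcp_rot: [0.708, 0.706, -0.0, -0.0]
contact_force: [0.5, 0.5, 0.3]
opening: 0.585
finger_force: 0.0
w11 459 (array([680.7,  63.2]), array([23.9, 24.2]), 0.6) circle [680.7  63. ] 12.5 mean [680.7  63.5  13.5] z [12.2 13.6 14.8]
t 28.35 pos mm [680.6  59.1 202. ] yaw -0.13 q6 -0.06 slide [ 0.29 -0.06 19.9 ] turn -0.002
```

View pics/w11.png

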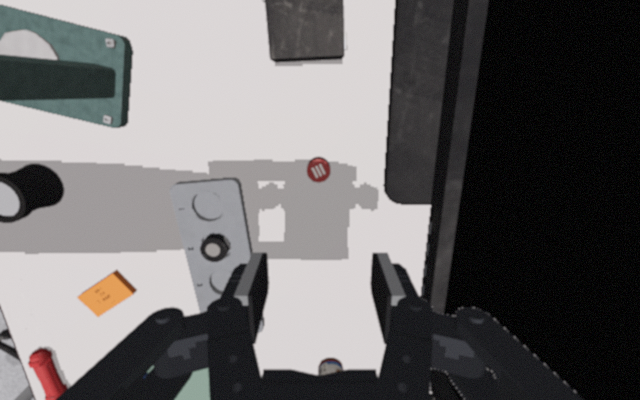

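The red puck with three slivers is at (318,169), between the finger lines, and the monitor foot (x > 390 px) is clear. I descend and grip.

```bash
python3 -m inch '[{"slide":[0.35,0,5],"turn":0,"grip":5},{"slide":[0.35,0,10],"turn":0,"grip":5},{"slide":[0.35,0,15],"turn":0,"grip":5},{"slide":[0.35,0,16.5],"turn":0,"grip":5},{"slide":[0.35,0,16.5],"turn":0,"grip":5},{"slide":[0.35,0,16.5],"turn":0,"grip":5},{"slide":[0.35,0,16.5],"turn":0,"grip":5}]';python3 go.py .6807 .0631 .003 0
```

```text
time: 29.05
eef_pos: [0.6837, 0.0641, 0.0411]
tcp_rot: [0.707, 0.707, 0.002, 0.003]
contact_force: [0.8, -0.9, 0.4]
opening: 0.587
finger_force: 0.0
t 29.05 pos mm [683.7  64.1  41.1] yaw -0.02 q6 -0.05 slide [-0.1  -0.32  3.81] turn -0.0
```

```bash
python3 -m inch '[{"slide":[0,-0.1,2],"turn":0,"grip":5},{"slide":[0,-0.1,3.2],"turn":0,"grip":5},{"slide":[0,-0.1,3.5],"turn":0,"grip":5},{"slide":[0,-0.1,3.5],"turn":0,"grip":5},{"slide":[0,-0.1,3.5],"turn":0,"grip":5}]' 30;python3 go.py .6807 .0631 .003 0; python3 -m inch '[{"slide":[0,0,0],"turn":0,"grip":1.6},{"slide":[0,0,0],"turn":0,"grip":1.6},{"slide":[0,0,0],"turn":0,"grip":1.6},{"slide":[0,0,0],"turn":0,"grip":1.6},{"slide":[0,0,0],"turn":0,"grip":1.6},{"slide":[0,0,0],"turn":0,"grip":1.6},{"slide":[0,0,0],"turn":0,"grip":1.6}]';python3 go.py .6807 .0631 .003 0
```

```text
time: 29.55
eef_pos: [0.6804, 0.0644, 0.0028]
tcp_rot: [0.707, 0.707, 0.0, 0.001]
contact_force: [0.9, 0.2, 0.3]
opening: 0.585
finger_force: 0.0
t 29.55 pos mm [680.4  64.4   2.8] yaw 0.0 q6 -0.05 slide [-0.13  0.03 -0.02] turn 0.0
time: 30.25
eef_pos: [0.6804, 0.0644, 0.0028]
tcp_rot: [0.707, 0.707, 0.001, 0.001]
contact_force: [-0.4, -0.1, 5.7]
opening: 0.274
finger_force: 29.9
t 30.25 pos mm [680.4  64.4   2.8] yaw -0.0 q6 -0.05 slide [-0.13  0.03 -0.02] turn -0.0
```

```bash
python3 -m inch '[{"slide":[0,0,-3],"turn":0,"grip":1.6},{"slide":[0,0,-8],"turn":0,"grip":1.6},{"slide":[0,0,-13],"turn":0,"grip":1.6},{"slide":[0,0,-18],"turn":0,"grip":1.6},{"slide":[0,0,-18],"turn":0,"grip":1.6},{"slide":[-39.6,-13.4,-18],"turn":0,"grip":1.6},{"slide":[-39.6,-13.4,-18],"turn":0,"grip":1.6},{"slide":[-39.6,-13.4,-18],"turn":0,"grip":1.6},{"slide":[-39.6,-13.4,-18],"turn":0,"grip":1.6},{"slide":[-39.6,-13.4,-18],"turn":0,"grip":1.6},{"slide":[-39.6,-13.4,-18],"turn":0,"grip":1.6},{"slide":[-39.6,-13.4,-18],"turn":0,"grip":1.6},{"slide":[-39.6,-13.4,-18],"turn":0,"grip":1.6},{"slide":[-39.6,-13.4,-14],"turn":0,"grip":1.6},{"slide":[-39.6,-13.4,-11],"turn":0,"grip":1.6},{"slide":[-39.6,-13.4,-9],"turn":0,"grip":1.6},{"slide":[-39.6,-13.4,-9],"turn":0,"grip":1.6},{"slide":[-39.6,-13.4,-9],"turn":0,"grip":1.6},{"slide":[-39.6,-13.4,-9],"turn":0,"grip":1.6},{"slide":[-39.6,-13.4,-9],"turn":0,"grip":1.6}]';python3 -c "
from h import *
p,d,pos,rot=shot('wrist','w12')
i=ctrl.camera_info('wrist');C=cloud(np.array(i['K']),np.array(i['T_tool_cam']),d)
hsv=cv2.cvtColor(p,cv2.COLOR_RGB2HSV);red=((hsv[...,0]<8)|(hsv[...,0]>172))&(hsv[...,1]>110);red[:200]=0;red[:,:250]=0;red[:,390:]=0
q=C[red];z=np.percentile(q[:,2],10);print(len(q),z);q=q[abs(q[:,2]-z)<.002];print(np.percentile(q,[0,1,50,99,100],axis=0)*1000)"; python3 go.py .5465 -.3317 .022 0
```

```text
time: 32.25
eef_pos: [0.5468, -0.3321, 0.0938]
tcp_rot: [0.707, 0.707, 0.0, 0.002]
contact_force: [0.6, -0.7, 0.1]
opening: 0.272
finger_force: 29.7
1953 -0.011589856681219913
[[-13.70149333 -10.6728482  -13.50195721]
 [-12.78424898 -10.47107891 -12.68591281]
 [  1.0278905    0.85267216 -10.85704537]
 [ 10.5477809   12.62819636  -9.69062408]
 [ 11.36094679  12.78148888  -9.59345394]]
t 32.3 pos mm [ 546.7 -332.    93.6] yaw 0.03 q6 -0.7 slide [ 0.04 -0.04  7.16] turn 0.0
```

View pics/w12.png

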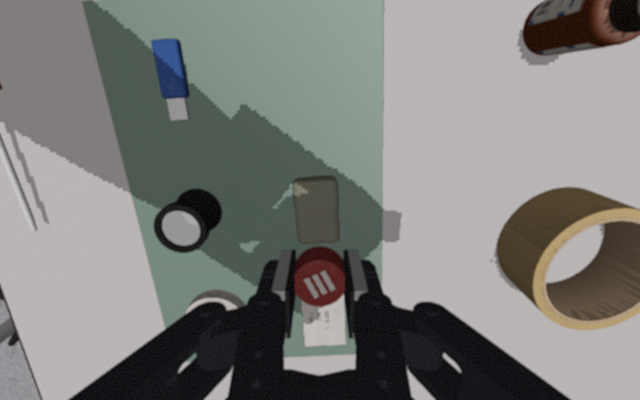

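The puck is held flat at (319,277). The clay (317,210), the bar (323,320) and the loupe (185,222) stand undisturbed.

```bash
python3 -m inch '[{"slide":[0,0,3],"turn":0,"grip":1.6},{"slide":[0,0,5.5],"turn":0,"grip":1.6},{"slide":[0,0,5.5],"turn":0,"grip":1.6},{"slide":[0,0,5.5],"turn":0,"grip":1.6},{"slide":[0,0,5.5],"turn":0,"grip":1.6},{"slide":[0,0,5.5],"turn":0,"grip":1.6}]';python3 go.py .5465 -.3317 .022 0
```

```text
time: 32.9
eef_pos: [0.5469, -0.3325, 0.039]
tcp_rot: [0.707, 0.707, 0.0, 0.002]
contact_force: [0.5, -0.5, 0.1]
opening: 0.273
finger_force: 29.7
t 32.9 pos mm [ 546.9 -332.5   39. ] yaw 0.01 q6 -0.7 slide [ 0.08 -0.05  1.7 ] turn 0.0
```

```bash
python3 -m inch '[{"slide":[0.05,0,1],"turn":0,"grip":1.6},{"slide":[0.05,0,1.6],"turn":0,"grip":1.6},{"slide":[0.05,0,1.7],"turn":0,"grip":1.6},{"slide":[0.05,0,1.7],"turn":0,"grip":1.6},{"slide":[0.05,0,1.7],"turn":0,"grip":1.6}]';python3 go.py .5465 -.3317 .022 0
```

```text
time: 33.4
eef_pos: [0.5462, -0.3312, 0.0212]
tcp_rot: [0.707, 0.707, 0.0, 0.0]
contact_force: [-1.6, 2.8, 6.7]
opening: 0.27
finger_force: 30.9
t 33.4 pos mm [ 546.2 -331.2   21.2] yaw 0.0 q6 -0.7 slide [-0.05  0.03 -0.08] turn 0.0
```

Contact shows 6.7 N, so I release, rise, and back off to a viewing pose behind the row.

```bash
python3 -m inch '[{"slide":[0,0,0],"turn":0,"grip":2.6},{"slide":[0,0,0],"turn":0,"grip":3.5},{"slide":[0,0,0],"turn":0,"grip":4},{"slide":[0,0,0],"turn":0,"grip":4},{"slide":[0,0,-4],"turn":0,"grip":4},{"slide":[0,0,-9],"turn":0,"grip":4},{"slide":[0,0,-14],"turn":0,"grip":4},{"slide":[5,-5,-19],"turn":0,"grip":8},{"slide":[5,-5,-24],"turn":0,"grip":8},{"slide":[5,-5,-29],"turn":0,"grip":8},{"slide":[5,-5,-33],"turn":0,"grip":8},{"slide":[5,-5,-33],"turn":0,"grip":8},{"slide":[5,-5,-33],"turn":0,"grip":8},{"slide":[5,-5,-33],"turn":0,"grip":8}]';python3 chk.py w13
```

```text
time: 34.8
eef_pos: [0.4954, -0.2808, 0.3479]
tcp_rot: [0.707, 0.707, -0.0, -0.001]
contact_force: [0.0, 0.3, -0.6]
opening: 0.935
finger_force: 0.0
yaw 3.3256504467766717 span 189.61932918349856
disc (array([ 462.4, -432.2]), array([50.3, 51.9]), -2.2) mat [-45.  -94.8]
usb (array([ 451.4, -242.9]), array([16.9, 49.8]), 2.3) mat [-45.   94.8]
loupe (array([ 455.5, -335.7]), array([33.6, 33.9]), -0.7) mat [-46.3   1.9]
bar (array([ 551.4, -425.8]), array([34. , 60.5]), 2.6) mat [ 44.2 -93.6]
clay (array([ 546.4, -332.3]), array([31.9, 49.8]), 2.6) mat [44.7  0. ]
spec (array([ 547.7, -332.5]), array([24.1, 24.2]), 40.9) mat [45.9 -0.2]
```

View pics/w13.png

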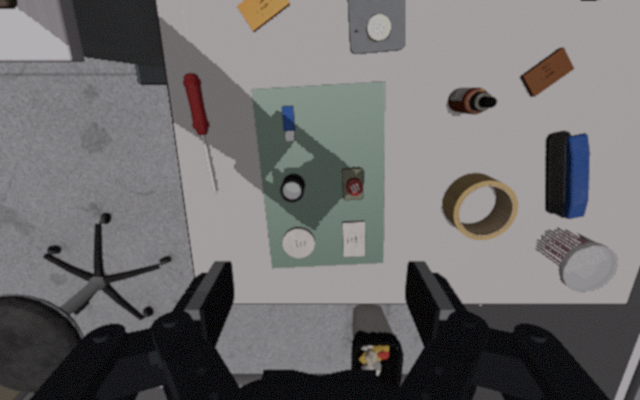

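Everything stands in place: the loupe at (292,187), the clay with the puck at (353,184), the bar at (353,239), and the USB and disc where they were. All are within about 2 mm of target.

```bash
python3 -c "
from plant import ctrl
print(ctrl.sign_off())"
```

```text
the job is handed in; nothing more can be done
None
```

The kit is set out and the job is handed in at about 35 s: in the last wrist view the loupe, bar, clay and puck are all within about 2 mm of target, and the round block and USB stick measured unmoved; the bottle and case were not re-measured.

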